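# Fit the pressure board into the contact-printing frame

## Robot

A 6-joint arm with a two-finger parallel gripper is mounted at the origin on the work surface. World frame = base frame: x ahead of the robot, y to its left, z up, the work surface at z = 0. Lengths are in m, angles in rad, forces in N, time in s.
With the tool pointing down it reaches from about 0.25 to 0.8 m from the base axis. Payload 3.9 kg.
Tool frame: the origin (TCP) lies on the centre line of the jaws, within the pads' length; the fingertips stand manip.tcp_to_tips ahead of it and the grasp point (between the pads) lies 2 mm behind it (manip.tcp_to_tips is the distance from the TCP to the fingertips, in m); z points along the fingers, y is the line along which they close (so a half turn about z gives the same grasp; the last joint's range is limited). The gripper opens to 85 mm and grips with 20 to 120 N. Pads are 22 mm wide; open, the fingers measure 114 mm over their backs; the gripper's body (76 mm by 85 mm) begins 54 mm behind the grasp point. The pads swing forward as they close: fully open they stand 13 mm farther back than shut.
Start: joints at [-1.118, 0.26, -0.138, 1.173, 0, 1.571], TCP at [0.23, -0.472, 0.248] pointing down, gripper open.
Joint ranges: [-2.78, 2.78], [-0.83, 1.72], [-1.28, 1.37], [-1.9, 2.12], [-1.57, 1.48], [-3.14, 3.14]. Speed limits (rad/s): [2.57, 2.57, 3.14, 3.14, 3.14, 3.14].

## Interface

Orientations are given as a unit quaternion [w, x, y, z].
In Python, from rig import manip, get_image, camera_model gives the robot as it stands.
- The arm moves only by the tool servo_tool, never from a script. Its argument "series" is a list of rows, each a list of 7 numbers: the shift along the tool's x, y, z in m, then the turn, a rotation vector about the tool's x, y, z in degrees, then the gripper's target within -1 to 1 (fully open at 1, half-way at 0, shut at -1). A call has 1 to 20 rows; each row is the pose to reach, as a shift and turn from the pose commanded when the call began, along the tool's axes at that moment; what a row does not reach only later rows make up. A row lasts 1/10 s, in which the tool goes at most 50 mm and 8.59 degrees, less where a joint would pass 70% of its speed; a pose out of reach is approached as far as the arm can. A call with a gripper value outside its range is refused whole. The fingers move at their own pace and stop on an object; "force" is the grip in N (left out, the last holds). Time passes only in rows, so rows that repeat a pose let the fingers close. It gives the time, the measured TCP pose, the force, the opening and the grip force at its end, in the units of the state.
- manip.get_obs(): the state, without advancing time (a new reading comes with each control period).
- get_image(name): name is "scene" or "top" or "wrist"; returns the picture (480x640x3 uint8, red, green, blue); there is no depth.
- camera_model(name): a dict with "vfov" (degrees; the focal length in pixels is half the picture's height over the tangent of half this angle, whatever the lens; pixels are square), "cx", "cy" (the principal point, pixels), "rvec" (rotation vector, rad) and "tvec" (3), from world to camera coordinates, as OpenCV has them; the wrist camera has in their place "hand_eye" (4x4, takes a point from camera to tool coordinates, whose origin is the TCP and whose axes are the flange's). Camera axes: x right, y down, z forward; pixel columns grow to the right and rows downward; lengths in m; the calibration is good to about 2 mm. A picture is of the moment at which its call begins: read the wrist's pose just before it. camera_model takes no time and is no camera call.
- manip.finish_job(): hands the job in; it is judged then, once.
The state is a dict: "t": time; "q": joint angles; "joint_velocities": joint speeds; "joint_torque": joint torques, N m; "position": TCP position; "orientation": TCP orientation; "force": force on the tool from outside, world axes, zero at the start; "torque": the same for the moment, N m; "finger_gap": finger opening in m; "finger_force": force on a finger pad.
Only numpy, scipy, OpenCV 4.12 (cv2) and the standard library are available. Lean on these libraries where they do the work, as an engineer would, in place of code of your own. Each camera call takes 0.05 s, during which the arm holds its last target. There are 200 camera calls.

## Task

Fit the long pressure board into the wooden contact-printing frame: hold it tilted, tuck one end under the frame's overhanging lip, then lower the other end so that the board lies flat on the bed, between the lip and the low stop, roughly centred from side to side. Lower it, do not let it drop, let go of it, and leave the shorter board where it lies.

Things in the scene. Friction and masses are not known exactly. Their poses are not given: they have to be found in the camera images.
- board: The long pressure board: loose plywood rectangle, 160 mm (x) by 130 mm (y), 10 mm thick, 0.15 to 0.31 kg, lying left or right of the frame. A grip bar, 22 mm (x) by 70 mm (y) and 30 mm high, stands on the middle of its top (bar top 40 mm above the underside). Origin: centre of its underside, z up. Both ends are alike: either 130 mm edge may go under the lip.
- short_board: A similar loose board for another frame, only 105 mm (x) by 130 mm (y), same thickness and grip bar, on the other side of the frame; leave it alone. Origin: centre of its underside.
- frame: Contact-printing frame, fixed: oak bed on feet, 204 mm (x) by 160 mm (y). Origin: centre of its underside, on the table; flat bed surface at z = 50 mm. At its -x end (nearest the robot) a wall, inner face x = -87 mm, carries the overhanging lip. At its +x end a low stop bar: inner face x = +87, outer +102, top z = 64 mm. y sides open. So 174 mm for the 160 mm board.
- lip (a point): Middle of the lip's free edge, on its underside: frame x = -59, y = 0, z = 72 mm, that is 22 mm above the bed. The lip is 8 mm thick (top z = 80 mm) and reaches from x = -102 to -59 mm over the full width. Axes as the frame's: the space under the lip is towards -x and 28 mm deep, so the board in place lies 14 to 28 mm under it and cannot go in flat from above.
There are look-alikes about, which are no part of the job. Leave any purple look-alike of the board alone.

How it is judged:
On the way:
1. one end of the long board is at least 4 mm under the lip while the board is still tilted by more than 3.5 degrees (angle between board's own z axis and vertical between 0.06 and 0.8 rad and z of lip in the frame of board between 0.008 and 0.035 m and y of lip in the frame of board between -0.04 and 0.04 m and (x of lip in the frame of board between 0.045 and 0.076 m or x of lip in the frame of board between -0.076 and -0.045 m)), for 0.1 s.
At the end, for the whole second after the job is handed in: The long board lies flat on the bed (within 2 degrees and 4 mm in height), between the lip's wall and the stop (so its end is under the lip), centred from side to side within 20 mm, square to the frame within 10 degrees, at rest; the short board is within 30 mm of where it was (x of board in the frame of frame between -0.011 and 0.011 m and y of board in the frame of frame between -0.02 and 0.02 m and z of board in the frame of frame between 0.046 and 0.054 m and angle between board's own z axis and vertical below 0.035 rad and angle between the x axis of board and the x axis of frame, either way round below 0.18 rad and linear speed of board below 0.02 m/s and distance of short_board from where it was at the start of the episode below 0.03 m); the robot touches nothing.
It fails at once if the long board is dropped: moving faster than 0.4 m/s with no finger on it (a free fall of over about 8 mm, or letting its raised end fall over 20 mm) (linear speed of board above 0.4 m/s and contact force between the fingers and board below 0.05 N).
It fails at once if the short board is moved more than 30 mm (distance of short_board from where it was at the start of the episode above 0.03 m).
It also fails if it takes over 42 s, if anything falls off the work surface, if the arm or the gripper's body presses on something with over 40 N, if the wrist force passes 120 N, or if a joint passes its speed limit or range.

## Working session

There is one attempt and no reset: what is moved stays moved. The work goes in short steps, Python scripts to look and compute and a tool call to move; the robot and the scene stay as the last step left them, time stands still between calls to the robot, and variables do not carry over. Pictures are saved under pics/ and viewed, at most 10 in all, crops included, and the job is handed in when it is done.

Besides the shell and the picture viewer there is one more tool, called after "Emit:" as a command line: name --pt "numbers of a row" for each row, then --argument value for the rest. servo_tool: Moves the arm, as the interface text tells. Its arguments: {"type":"object","properties":{"series":{"type":"array","items":{"type":"array","items":{"type":"number"}}},"force":{"type":"number"}},"required":["series"]}

```bash
mkdir -p pics; cat > h.py <<'E'
import numpy as np, cv2
from rig import manip, get_image, camera_model
from scipy.spatial.transform import Rotation as R
def snap(n,f):
    im=get_image(n); cv2.imwrite('pics/'+f,im[:,:,::-1]); return im
def ray(n,u,v,z):
    c=camera_model(n); f=240/np.tan(np.radians(c['vfov'])/2)
    Rm=R.from_rotvec(c['rvec']).as_matrix(); t=np.array(c['tvec']).ravel()
    d=Rm.T@np.array([(u-c['cx'])/f,(v-c['cy'])/f,1]); o=-Rm.T@t
    return o+d*(z-o[2])/d[2]
def pose():
    o=manip.get_obs(); q=o['orientation']
    return np.array(o['position']),R.from_quat([q[1],q[2],q[3],q[0]])
E
python3 - <<'E'
from h import *
snap('top','top1.png');snap('scene','scene1.png')
for n in('top','scene','wrist'):print(camera_model(n))
p,r=pose();print(p,r.as_matrix(),manip.tcp_to_tips)
E
```

```text
{'vfov': 42.262959750382535, 'cx': 330.00757153877, 'cy': 239.19268160983373, 'rvec': array([ 2.13364977, -2.15501304,  0.16790594]), 'tvec': array([0.11179805, 0.48394403, 1.72377129])}
{'vfov': 48.87037842875759, 'cx': 327.5164535362213, 'cy': 240.364207703586, 'rvec': array([ 0.64550437,  2.61248594, -1.23168382]), 'tvec': array([ 0.38408308, -0.12787696,  1.45318283])}
{'vfov': 67.73395216482683, 'cx': 317.88007916916024, 'cy': 241.03732788305936, 'hand_eye': array([[ 4.84252424e-04, -9.60197540e-01, -2.79321410e-01,
         7.15004469e-02],
       [ 9.99999836e-01,  5.50158138e-04, -1.57553786e-04,
         1.83050657e-03],
       [ 3.04953705e-04, -2.79321288e-01,  9.60197649e-01,
        -1.26521127e-01],
       [ 0.00000000e+00,  0.00000000e+00,  0.00000000e+00,
         1.00000000e+00]])}
[ 0.2294278  -0.47154688  0.24754558] [[ 8.99221137e-01  4.37493721e-01 -7.68868635e-04]
 [ 4.37494396e-01 -8.99219651e-01  1.63491619e-03]
 [ 2.38837829e-05 -1.80652691e-03 -9.99998368e-01]] 0.017
```

View pics/top1.png

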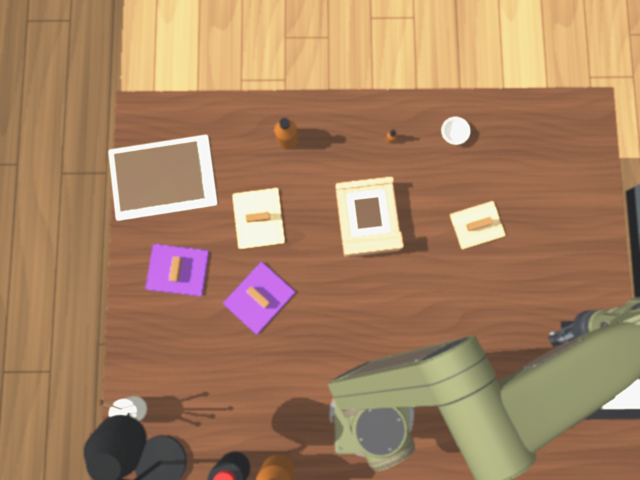

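View pics/scene1.png

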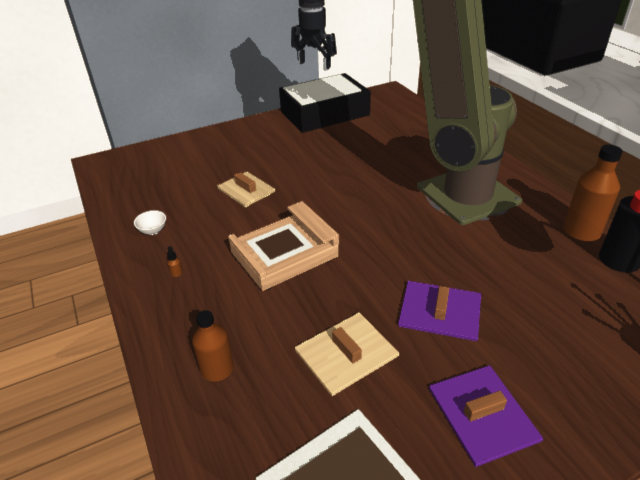

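Candidates in the top view:
- Plain board at (259,218): larger and longer along x, so this is the long board.
- Plain board at (478,225): smaller, so this is the short board.
- Purple boards at (177,270) and (260,298): look-alikes to leave alone.
- White-rimmed tray at (162,177): not a board.

The frame is at (369,216), with its lip towards the bottom at about (373,245).

```bash
cat > m.py <<'E'
from h import *
im=cv2.imread('pics/top1.png'); hsv=cv2.cvtColor(im,cv2.COLOR_BGR2HSV)
def meas(x0,y0,x1,y1,lo,hi,z,name,n='top',h=hsv):
    m=np.zeros(h.shape[:2],np.uint8); m[y0:y1,x0:x1]=cv2.inRange(h,lo,hi)[y0:y1,x0:x1]
    cs,_=cv2.findContours(m,0,2); c=max(cs,key=cv2.contourArea)
    P=np.array([ray(n,*q[0],z)[:2] for q in c])
    rc=cv2.minAreaRect((P*1000).astype(np.float32)); print(name,rc,cv2.boundingRect(c))
    return rc
if __name__=='__main__':
    meas(220,175,300,260,(10,20,170),(40,140,255),.01,'long')
    meas(440,190,515,260,(10,20,170),(40,140,255),.01,'short')
    meas(240,205,280,230,(5,140,80),(25,255,255),.04,'bar')
    meas(325,170,415,265,(10,20,170),(40,140,255),.06,'frame')
    for q in [(259,218),(245,217),(370,182),(373,245),(178,270)]: print(q,hsv[q[1],q[0]])
    a=im[165:265,225:415]; cv2.imwrite('pics/crop.png',cv2.resize(a,None,fx=4,fy=4,interpolation=2))
E
python3 m.py
```

```text
long ((554.262451171875, 316.28271484375), (168.3045196533203, 139.46730041503906), 7.082798480987549) (232, 187, 53, 62)
short ((528.443603515625, -318.07830810546875), (113.15071868896484, 138.9694061279297), 16.527700424194336) (449, 200, 57, 50)Traceback (most recent call last):
  File "m.py", line 12, in <module>
    meas(240,205,280,230,(5,140,80),(25,255,255),.04,'bar')
    ~~~~^^^^^^^^^^^^^^^^^^^^^^^^^^^^^^^^^^^^^^^^^^^^^^^^^^^
  File "m.py", line 5, in meas
    cs,_=cv2.findContours(m,0,2); c=max(cs,key=cv2.contourArea)
                                    ~~~^^^^^^^^^^^^^^^^^^^^^^^^
ValueError: max() iterable argument is empty
```

```bash
sed -i "/'bar')/d" m.py; sed -i "s/(10,20,170),(40,140,255),.06/(8,20,130),(40,150,255),.06/" m.py; python3 m.py
```

```text
long ((554.262451171875, 316.28271484375), (168.3045196533203, 139.46730041503906), 7.082798480987549) (232, 187, 53, 62)
short ((528.443603515625, -318.07830810546875), (113.15071868896484, 138.9694061279297), 16.527700424194336) (449, 200, 57, 50)
frame ((545.0556030273438, -6.1319122314453125), (253.37290954589844, 269.08526611328125), 89.4683837890625) (325, 170, 90, 95)
(259, 218) [ 15 134 231]
(245, 217) [ 25  82 247]
(370, 182) [ 28  36 247]
(373, 245) [ 28  40 247]
(178, 270) [ 14 129 156]
```

View pics/crop.png

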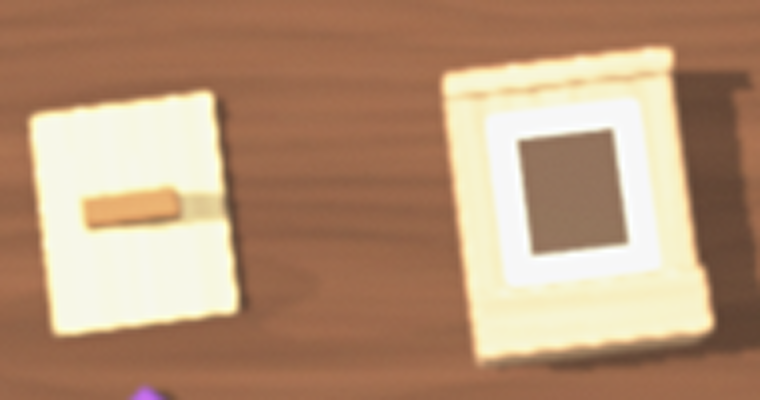

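The crop shows the long board with its bar at crop (131,207). On the frame, the outer stop edge runs (444,73)–(673,47), the lip's free edge (468,297)–(705,268), and the lip's outer edge (477,355)–(713,328).

```bash
cat > f.py <<'E'
from h import *
C=lambda u,v,z: ray('top',225+u/4-.4,165+v/4-.4,z)[:2]
pts=[(444,73,.064,.102,.08),(673,47,.064,.102,-.08),(468,297,.08,-.059,.08),(705,268,.08,-.059,-.08),(477,355,.08,-.102,.08),(713,328,.08,-.102,-.08)]
W=np.array([C(*p[:3]) for p in pts]);L=np.array([p[3:] for p in pts])
A=np.c_[L,np.zeros((6,1))].astype(np.float32);B=np.c_[W,np.zeros((6,1))]
w=(W-W.mean(0))@[1,-1j]; 
wc=(W-W.mean(0))@np.array([1,1j]);lc=(L-L.mean(0))@np.array([1,1j])
s=(wc*lc.conj()).sum()/(abs(lc)**2).sum();yaw=np.angle(s)
o=W.mean(0)-R.from_rotvec([0,0,yaw]).as_matrix()[:2,:2]@L.mean(0)
print('frame',o,np.degrees(yaw),abs(s)); print(np.abs(wc-s*lc).round(4))
print('bar',C(131,206,.04))
p,r=pose(); b=C(131,206,.04)
for y in (7.08,):
    # target tool: z down, tool y along board x (yaw)
    a=np.radians(y); yx=np.array([-np.cos(a),-np.sin(a),0]);z=np.array([0,0,-1.]);x=np.cross(yx,z)
    for sg in(1,-1):
        T=np.c_[sg*x,sg*yx,z]; print((r.inv()*R.from_matrix(T)).as_rotvec(degrees=True))
print('shift', r.inv().apply(np.r_[b,.19]-p), manip.get_obs()['q'],p)
E
python3 f.py
```

```text
frame [ 0.54831413 -0.00158357] 5.910379364223067 1.0151940169690385
[0.0013 0.0014 0.0026 0.0009 0.0016 0.0019]
bar [0.55297547 0.31297962]
[-7.16163862e-02  9.74033944e-02  1.08864090e+02]
[-8.90063879e-02 -6.54424406e-02 -7.11358556e+01]
shift [ 0.63416548 -0.56380762  0.05857936] [-1.11798604e+00  2.60618027e-01 -1.39247240e-01  1.17273759e+00
  2.38836124e-05  1.57079621e+00] [ 0.2294278  -0.47154688  0.24754558]
```

Moving above the long board's bar.

Emit:
servo_tool --pt "0.635 -0.564 0.058 0 0 -71 1" --pt "0.635 -0.564 0.058 0 0 -71 1" --pt "0.635 -0.564 0.058 0 0 -71 1" --pt "0.635 -0.564 0.058 0 0 -71 1" --pt "0.635 -0.564 0.058 0 0 -71 1" --pt "0.635 -0.564 0.058 0 0 -71 1" --pt "0.635 -0.564 0.058 0 0 -71 1" --pt "0.635 -0.564 0.058 0 0 -71 1" --pt "0.635 -0.564 0.058 0 0 -71 1" --pt "0.635 -0.564 0.058 0 0 -71 1" --pt "0.635 -0.564 0.058 0 0 -71 1" --pt "0.635 -0.564 0.058 0 0 -71 1" --pt "0.635 -0.564 0.058 0 0 -71 1" --pt "0.635 -0.564 0.058 0 0 -71 1" --pt "0.635 -0.564 0.058 0 0 -71 1" --pt "0.635 -0.564 0.058 0 0 -71 1" --pt "0.635 -0.564 0.058 0 0 -71 1" --pt "0.635 -0.564 0.058 0 0 -71 1" --pt "0.635 -0.564 0.058 0 0 -71 1" --pt "0.635 -0.564 0.058 0 0 -71 1"

```text
t: 2.1
position: [0.5532, 0.3118, 0.1898]
orientation: [-0.0, 0.663, 0.748, -0.001]
force: [0.3, 0.0, -0.3]
finger_gap: 0.0853
finger_force: 0.0
```

```bash
cat >> h.py <<'E'
def wray(P,u,v,z):
    p,r=P; c=camera_model('wrist'); f=240/np.tan(np.radians(c['vfov'])/2); H=c['hand_eye']
    d=r.apply(H[:3,:3]@np.array([(u-c['cx'])/f,(v-c['cy'])/f,1])); o=p+r.apply(H[:3,3])
    return o+d*(z-o[2])/d[2]
E
python3 - <<'E'
from h import *
P=pose(); print(P[0],P[1].as_matrix().round(3),manip.get_obs()['t'])
im=snap('wrist','w1.png'); h=cv2.cvtColor(im,cv2.COLOR_RGB2HSV)
m=cv2.inRange(h,(8,110,60),(20,255,255)); cs,_=cv2.findContours(m,0,2)
for c in sorted(cs,key=cv2.contourArea)[-3:]:
    Q=np.array([wray(P,*q[0],.04)[:2] for q in c]); print(cv2.boundingRect(c),cv2.minAreaRect((Q*1000).astype(np.float32)))
E
```

```text
[0.55316061 0.3118483  0.18983954] [[-0.12   0.993 -0.002]
 [ 0.993  0.12  -0.001]
 [-0.001 -0.002 -1.   ]] 2.1
(76, 440, 60, 40) ((371.7036437988281, 53.17218017578125), (59.48701477050781, 48.47097396850586), 7.1102519035339355)
(0, 152, 86, 77) ((334.4385681152344, 315.0261535644531), (82.86317443847656, 29.8294677734375), 47.525577545166016)
(0, 0, 640, 427) ((557.5999755859375, 294.23236083984375), (593.46484375, 351.6731872558594), 6.903893947601318)
```

View pics/w1.png

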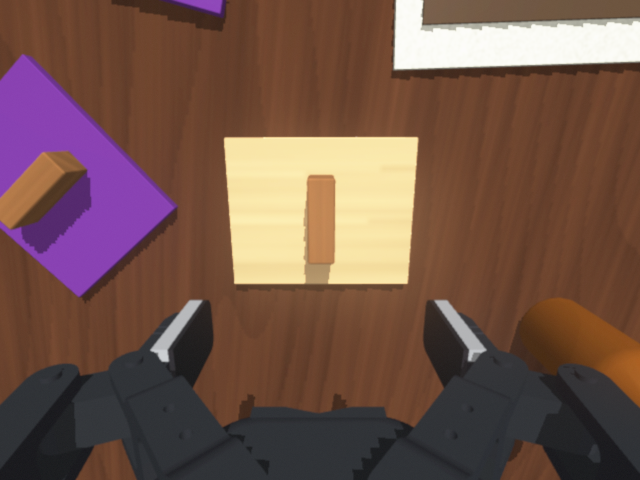

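The wrist view shows the long board with corners at (224,137), (418,137), (409,284) and (235,284). The bar top spans (308–334, 180–264). The bottle on the right and the purple board on the left are clear of the fingers.

```bash
python3 - <<'E'
from h import *
P=pose()
for z,pts in((.01,[(224,137),(418,137),(409,284),(235,284)]),(.04,[(308,181),(334,181),(334,264),(308,264)])):
    Q=np.array([wray(P,*q,z) for q in pts]); print(Q.round(4)[:,:2]); c=Q.mean(0)
    print(c, np.linalg.norm(Q-np.roll(Q,1,0),axis=1), np.degrees(np.arctan2(*(Q[1]-Q[0]+Q[2]-Q[3])[[1,0]])))
    print('tool',P[1].inv().apply(c-P[0]))
E
```

```text
[[0.469  0.3712]
 [0.6276 0.3904]
 [0.6452 0.261 ]
 [0.4853 0.2415]]
[0.55677684 0.3160326  0.01      ] [0.13071187 0.15976476 0.13059911 0.16105288] 6.939507899875382
tool [0.00418922 0.00424747 0.1802439 ]
[[0.5422 0.3474]
 [0.562  0.3498]
 [0.571  0.2827]
 [0.5498 0.2801]]
[0.55627953 0.31498762 0.04      ] [0.06768968 0.01997686 0.06768321 0.0213517 ] 6.942623558111427
tool [0.00318819 0.00359391 0.1502454 ]
```

Emit:
servo_tool --pt "0.004 0.004 0.045 0 0 0 1" --pt "0.004 0.004 0.09 0 0 0 1" --pt "0.004 0.004 0.125 0 0 0 1" --pt "0.004 0.004 0.145 0 0 0 1" --pt "0.004 0.004 0.156 0 0 0 1" --pt "0.004 0.004 0.156 0 0 0 0" --pt "0.004 0.004 0.156 0 0 0 -1" --pt "0.004 0.004 0.156 0 0 0 -1" --pt "0.004 0.004 0.156 0 0 0 -1" --pt "0.004 0.004 0.156 0 0 0 -1" --pt "0.004 0.004 0.156 0 0 0 -1" --pt "0.004 0.004 0.156 0 0 0 -1" --force 70

```text
t: 3.35
position: [0.5582, 0.3179, 0.0359]
orientation: [0.0, 0.663, 0.749, 0.001]
force: [-1.2, -0.4, 6.9]
finger_gap: 0.0206
finger_force: 71.8
```

Emit:
servo_tool --pt "0 0 -0.02 0 0 0 -1" --pt "0 0 -0.06 0 0 0 -1" --pt "0 0 -0.1 0 0 0 -1" --pt "0 0 -0.13 0 0 0 -1" --pt "0 0 -0.13 0 0 0 -1"

```text
t: 3.85
position: [0.5602, 0.319, 0.1694]
orientation: [0.002, 0.663, 0.749, 0.004]
force: [1.6, 0.6, -1.8]
finger_gap: 0.0205
finger_force: 70.7
```

```bash
cat > plan.py <<'E'
from h import *
import sys
# args: board centre underside in frame (x,z mm above bed), tilt deg
fo=np.array([.5483,-.0016,.05]); fr=R.from_euler('z',5.9,degrees=True)
def goal(x,z,t,y=0,off=(0,0,.036)):
    br=fr*R.from_euler('y',-t,degrees=True)
    T=br*R.from_matrix(np.array([[0,1,0],[1,0,0],[0,0,-1.]]))
    return fo+fr.apply([x,y,z])+br.apply(off),T
def delta(x,z,t,**k):
    p,r=pose(); g,T=goal(x,z,t,**k)
    return r.inv().apply(g-p).round(4),(r.inv()*T).as_rotvec(degrees=True).round(2)
E
python3 - <<'E'
from plan import *
o=manip.get_obs(); print(o['position'],o['force'],o['finger_gap'],o['finger_force'],o['t'])
# low bottom corner at xl, h -> centre
for xl,h,t in((-.045,.05,12),(-.045,.005,12),(-.08,.005,12),(-.08,.002,0)):
    a=np.radians(t); print(xl,h,t,delta(xl+.08*np.cos(a),h+.08*np.sin(a),t), goal(xl+.08*np.cos(a),h+.08*np.sin(a),t)[0])
E
```

```text
[0.56024064 0.31897417 0.16939183] [ 1.57441343  0.56703958 -1.80939073] 0.0205008657704122 70.69208264350891 3.85
-0.045 0.05 12 (array([-0.3173, -0.025 ,  0.0162]), array([-11.5 ,  -0.32,   1.02])) [0.57393049 0.00104865 0.15184625]
-0.045 0.005 12 (array([-0.3175, -0.0254,  0.0612]), array([-11.5 ,  -0.32,   1.02])) [0.57393049 0.00104865 0.10684625]
-0.08 0.005 12 (array([-0.3168, -0.0604,  0.0609]), array([-11.5 ,  -0.32,   1.02])) [ 0.5391159  -0.00254908  0.10684625]
-0.08 0.002 0 (array([-0.3171, -0.0514,  0.0798]), array([ 0.5 , -0.21,  1.05])) [ 0.5483 -0.0016  0.088 ]
```

Emit:
servo_tool --pt "-0.03 -0.003 0 -2 0 0 -1" --pt "-0.065 -0.006 0 -4 0 0.2 -1" --pt "-0.1 -0.01 0 -6 0 0.4 -1" --pt "-0.14 -0.012 0 -8 0 0.6 -1" --pt "-0.18 -0.015 0 -10 -0.1 0.8 -1" --pt "-0.22 -0.018 0 -11.5 -0.2 1 -1" --pt "-0.26 -0.021 0.005 -11.5 -0.3 1 -1" --pt "-0.29 -0.025 0.01 -11.5 -0.3 1 -1" --pt "-0.31 -0.025 0.014 -11.5 -0.3 1 -1" --pt "-0.317 -0.025 0.016 -11.5 -0.3 1 -1" --pt "-0.317 -0.025 0.016 -11.5 -0.3 1 -1" --pt "-0.317 -0.025 0.016 -11.5 -0.3 1 -1"

```text
t: 5.05
position: [0.5704, 0.0004, 0.1475]
orientation: [0.068, 0.666, 0.739, 0.073]
force: [0.5, 0.2, -2.7]
finger_gap: 0.0204
finger_force: 70.6
```

```bash
python3 - <<'E'
from h import *
p,r=pose();print(p)
a=snap('scene','s2.png');b=snap('top','t2.png');w=snap('wrist','w2.png')
a=cv2.resize(a[130:330,180:400],(440,400));b=cv2.resize(b[150:300,290:440],(360,360))
w=cv2.resize(w,(0,0),fx=.55,fy=.55)
o=np.zeros((600,800,3),np.uint8); o[:264,440:792]=w; o[:400,:440]=a; o[264:600,464:800]=cv2.resize(b,(336,336))
cv2.imwrite('pics/c2.png',o[:,:,::-1])
E
```

```text
[5.70393170e-01 3.97906128e-04 1.47529146e-01]
```

View pics/c2.png

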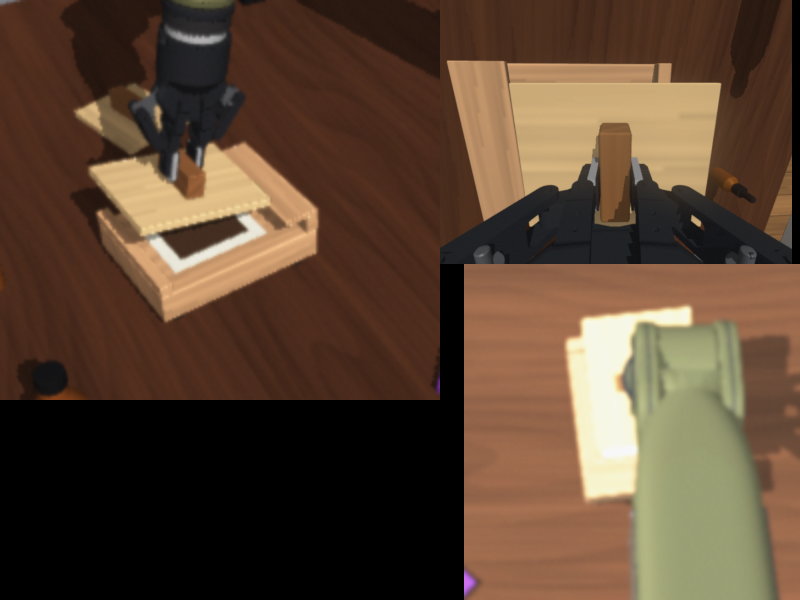

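The board is held tilted, low end towards the lip and above it, and its side edges are parallel to the frame. I'll check this with a larger wrist crop.

```bash
python3 -c "
import cv2;a=cv2.imread('pics/w2.png')[90:290,:600];cv2.imwrite('pics/w2c.png',cv2.resize(a,(800,267)))"
```

```text
(no output)
```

View pics/w2c.png

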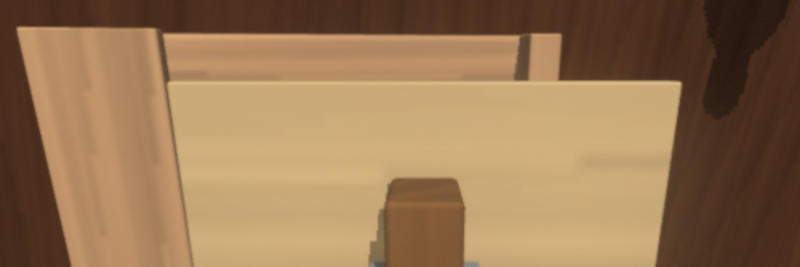

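The crop shows the lip's top corners at (18,28) and (155,28), the stop's top corners at (530,35) and (560,34), and the board's far top corners at (168,82) and (680,82).

```bash
python3 - <<'E'
from plan import *
P=pose(); g=lambda u,v,z:wray(P,u*.75,v*.75+90,z)
pts=[(155,28,.08,-.059),(18,28,.08,-.102),(530,35,.064,.087),(560,34,.064,.102)]
for u,v,z,x in pts:
    w=g(u,v,z); l=fr.inv().apply(w-fo); print('frame pt',l.round(4)[:2],'nominal',x,.08)
# board corners in tool frame: plane ztool = d
c=camera_model('wrist');f=240/np.tan(np.radians(c['vfov'])/2);H=c['hand_eye']
for d in(.022,.026,.030):
    q=[]
    for u,v in((168,82),(680,82)):
        k=H[:3,:3]@np.array([(u*.75-c['cx'])/f,(v*.75+90-c['cy'])/f,1]);o=H[:3,3];q.append(o+k*(d-o[2])/k[2])
    print(d,np.array(q).round(4))
E
```

```text
frame pt [-0.0581  0.0807] nominal -0.059 0.08
frame pt [-0.1001  0.08  ] nominal -0.102 0.08
frame pt [0.0887 0.0811] nominal 0.087 0.08
frame pt [0.1029 0.0817] nominal 0.102 0.08
0.022 [[ 0.0638 -0.0759  0.022 ]
 [ 0.0639  0.0786  0.022 ]]
0.026 [[ 0.0636 -0.078   0.026 ]
 [ 0.0637  0.0807  0.026 ]]
0.03 [[ 0.0635 -0.0801  0.03  ]
 [ 0.0636  0.0828  0.03  ]]
```

```bash
sed -i 's/.5483,-.0016,.05/.5496,-.0006,.05/; s/off=(0,0,.036)/off=(-.0013,.0015,.0375)/' plan.py; cat > d.py <<'E'
from plan import *
o=manip.get_obs();print(o['t'],o['force'])
# current board centre and tilt in the frame
p,r=pose(); br=fr.inv()*r*R.from_matrix(np.array([[0,1,0],[1,0,0],[0,0,-1.]]))
c=fr.inv().apply(p-fo)-br.apply([-.0013,.0015,.0375]); print('now',c.round(4),br.as_euler('zyx',degrees=True).round(2),'low corner',(c+br.apply([-.08,0,0])).round(4))
for xl,h,t in((-.042,.004,12),(-.079,.004,12),(-.079,.003,8),(-.08,.002,4),(-.08,.001,0)):
    a=np.radians(t); print(xl,h,t,*delta(xl+.08*np.cos(a),h+.08*np.sin(a),t))
E
python3 d.py
```

```text
5.2 [ 0.27234611  0.66131281 -2.26246329]
now [ 0.0301 -0.0024  0.0618] [  0.12 -11.5   -0.16] low corner [-0.0483 -0.0026  0.0458]
-0.042 0.004 12 [ 0.0024 -0.0025  0.0416] [-0.5   0.15  0.15]
-0.079 0.004 12 [ 0.0025 -0.0388  0.0342] [-0.5   0.15  0.15]
-0.079 0.003 8 [ 0.0025 -0.0365  0.0407] [3.5  0.16 0.15]
-0.08 0.002 4 [ 0.0025 -0.0356  0.0472] [7.5  0.16 0.14]
-0.08 0.001 0 [ 0.0026 -0.0341  0.0541] [11.5   0.17  0.14]
```

Emit:
servo_tool --pt "0.001 0 0.008 0 0 0 -1" --pt "0.0025 -0.001 0.018 0 0.1 0.1 -1" --pt "0.0025 -0.0015 0.028 -0.3 0.1 0.1 -1" --pt "0.0025 -0.002 0.036 -0.5 0.1 0.1 -1" --pt "0.0025 -0.0025 0.04 -0.5 0.1 0.1 -1" --pt "0.0025 -0.0025 0.04 -0.5 0.1 0.1 -1" --pt "0.0025 -0.0025 0.04 -0.5 0.1 0.1 -1"

```text
t: 5.9
position: [0.5763, 0.0026, 0.1086]
orientation: [0.071, 0.666, 0.738, 0.077]
force: [0.8, 0.2, -2.4]
finger_gap: 0.0205
finger_force: 70.6
```

```bash
python3 d.py
```

```text
5.9 [ 0.75907521  0.23573413 -2.41549094]
now [ 0.036  -0.0011  0.0222] [ -0.06 -12.    -0.09] low corner [-0.0423 -0.0011  0.0056]
-0.042 0.004 12 [ 0.0011 -0.0001  0.0016] [ 0.    0.09 -0.04]
-0.079 0.004 12 [ 0.001  -0.0362 -0.0061] [ 0.    0.09 -0.04]
-0.079 0.003 8 [ 0.0011 -0.034   0.0005] [ 4.    0.09 -0.04]
-0.08 0.002 4 [ 0.0011 -0.0332  0.007 ] [ 8.    0.09 -0.05]
-0.08 0.001 0 [ 0.0011 -0.0318  0.0138] [12.    0.08 -0.05]
```

Emit:
servo_tool --pt "0.001 -0.006 0.0005 0 0 0 -1" --pt "0.001 -0.014 -0.001 0 0 0 -1" --pt "0.001 -0.022 -0.003 0 0 0 -1" --pt "0.001 -0.03 -0.0045 0 0 0 -1" --pt "0.001 -0.036 -0.006 0 0 0 -1" --pt "0.001 -0.036 -0.006 0 0 0 -1" --pt "0.001 -0.036 -0.006 0 0 0 -1"

```text
t: 6.6
position: [0.54, -0.0002, 0.1073]
orientation: [0.071, 0.666, 0.738, 0.077]
force: [-0.1, -0.4, -3.7]
finger_gap: 0.0204
finger_force: 70.6
```

```bash
python3 d.py; python3 - <<'E'
from h import *
a=snap('scene','s3.png');w=snap('wrist','w3.png')
cv2.imwrite('pics/c3.png',np.hstack([cv2.resize(a[170:320,200:360],(427,400)),cv2.resize(w[60:320,:],(373,400))])[:,:,::-1])
E
```

```text
6.6 [-0.08785724 -0.35507028 -3.72839125]
now [-0.0004 -0.0002  0.0209] [ -0.07 -12.05  -0.1 ] low corner [-0.0787 -0.0001  0.0042]
-0.042 0.004 12 [0.0002 0.0358 0.0079] [ 0.05  0.1  -0.05]
-0.079 0.004 12 [ 0.0001 -0.0003  0.0002] [ 0.05  0.1  -0.05]
-0.079 0.003 8 [0.0002 0.0019 0.0067] [ 4.05  0.1  -0.05]
-0.08 0.002 4 [0.0002 0.0027 0.0132] [ 8.05  0.09 -0.05]
-0.08 0.001 0 [0.0002 0.0041 0.0201] [12.05  0.09 -0.06]
```

View pics/c3.png

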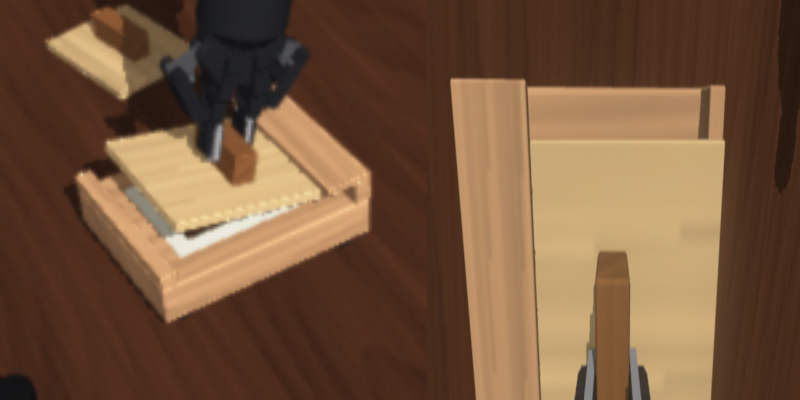

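The low end is now under the lip: the board's edge disappears beneath it in the wrist view (527,142). The raised end is clear inside the stop. Next I lower the raised end.

Emit:
servo_tool --pt "0 0 0.0015 1 0 0 -1" --pt "0 0.001 0.003 2 0 0 -1" --pt "0 0.0015 0.005 3 0 0 -1" --pt "0 0.002 0.0067 4 0 0 -1" --pt "0 0.002 0.0083 5 0 0 -1" --pt "0 0.0023 0.01 6 0 0 -1" --pt "0 0.0025 0.0115 7 0 0 -1" --pt "0 0.0027 0.0132 8 0 0 -1" --pt "0 0.003 0.015 9 0 0 -1" --pt "0 0.0033 0.0165 10 0 0 -1" --pt "0 0.0037 0.018 11 0 0 -1" --pt "0 0.004 0.0195 12 0 0 -1" --pt "0 0.004 0.0195 12 0 0 -1"

```text
t: 8.0
position: [0.5484, 0.0007, 0.0885]
orientation: [0.0, 0.67, 0.742, -0.001]
force: [-0.1, 0.6, -2.8]
finger_gap: 0.0207
finger_force: 70.5
```

```bash
python3 d.py
```

```text
8.0 [-0.07076476  0.63091191 -2.77769397]
now [ 0.0002 -0.0002  0.001 ] [-0.05  0.02 -0.08] low corner [-0.0798 -0.0001  0.001 ]
-0.042 0.004 12 [ 0.0001  0.0282 -0.0186] [-12.02   0.09  -0.04]
-0.079 0.004 12 [ 0.0001 -0.0088 -0.0186] [-12.02   0.09  -0.04]
-0.079 0.003 8 [ 0.0001 -0.0053 -0.0126] [-8.02  0.08 -0.05]
-0.08 0.002 4 [ 0.0001 -0.0031 -0.0064] [-4.02  0.08 -0.05]
-0.08 0.001 0 [ 0.0001 -0.0003 -0.    ] [-0.02  0.08 -0.05]
```

Not in contact yet (still carrying the weight), so I go down a little more until the board rests.

Emit:
servo_tool --pt "0 0 0.0007 0 0 0 -1" --pt "0 0 0.0014 0 0 0 -1" --pt "0 0 0.002 0 0 0 -1" --pt "0 0 0.002 0 0 0 -1"

```text
t: 8.4
position: [0.5475, 0.0006, 0.0867]
orientation: [0.0, 0.67, 0.742, -0.001]
force: [0.9, -0.9, -2.9]
finger_gap: 0.0205
finger_force: 70.5
```

Emit:
servo_tool --pt "0 0 0.0007 0 0 0 -1" --pt "0 0 0.0014 0 0 0 -1" --pt "0 0 0.002 0 0 0 -1" --pt "0 0 0.002 0 0 0 -1"

```text
t: 8.8
position: [0.5478, 0.0006, 0.0859]
orientation: [0.001, 0.67, 0.742, -0.0]
force: [-2.3, -1.2, 5.7]
finger_gap: 0.0205
finger_force: 71.7
```

Contact. Now I release by opening partway to stay clear of the lip, then rise.

Emit:
servo_tool --pt "0 0 0 0 0 0 -0.4" --pt "0 0 0 0 0 0 -0.2" --pt "0 0 0 0 0 0 0" --pt "0 0 0 0 0 0 0" --pt "0 0 0 0 0 0 0" --pt "0 0 -0.01 0 0 0 0" --pt "0 0 -0.03 0 0 0 0" --pt "0 0 -0.06 0 0 0 0" --pt "0 0 -0.1 0 0 0 0" --pt "0 0 -0.15 0 0 0 0" --pt "0 0 -0.15 0 0 0 0"

```text
t: 9.9
position: [0.5519, 0.0008, 0.2427]
orientation: [0.006, 0.67, 0.742, 0.004]
force: [0.6, 0.2, -1.1]
finger_gap: 0.0428
finger_force: 0.0
```

```bash
python3 - <<'E'
from h import *
P=pose();print(P[0])
a=snap('scene','s4.png');w=snap('wrist','w4.png')
cv2.imwrite('pics/c4.png',np.hstack([cv2.resize(a[170:320,200:360],(320,300)),cv2.resize(w,(480,300*480//400))[:300]])[:,:,::-1])
E
```

```text
[0.55192912 0.000833   0.24265501]
```

View pics/c4.png

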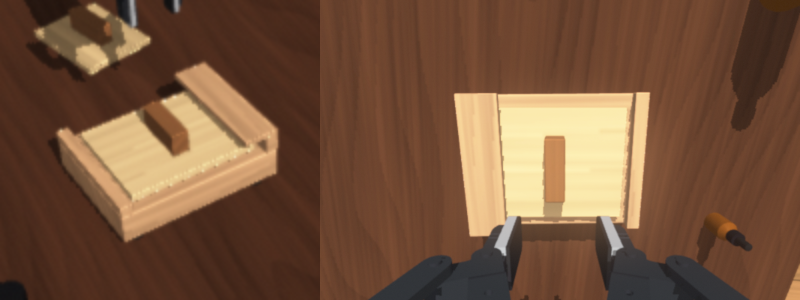

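The board lies flat in the frame with one end under the lip. It is centred between the sides, and the gripper is clear.

```bash
python3 -c "
from rig import manip
print(manip.finish_job())"
```

```text
the job is handed in; nothing more can be done
None
```

The long board is flat in the frame with one end under the lip, released without dropping; the short board was left alone, and the job was handed in at about 10 s (no verdict was returned).

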